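# Turn the reversed sample-tin caddy in its bench tray

## Task

Two sample-tin caddies stand in trays on the paint-store bench, and one of them was put in the wrong way round: its green and yellow lids are at the wrong ends for the tray's green and yellow tabs. Lift that caddy clear of its tray by the white post, give it a half turn, and lower it back into the same tray, keeping hold until it is down, so that it sits fully home with each lid next to the tab of its own colour. Keep it upright, leave the other caddy in its place, and let go at the end.

Things in the scene. Friction and masses are not known exactly. Their poses are not given: they have to be found in the camera images.
- caddy_a_center (a point): Loose caddy A, 0.3-0.65 kg, in tray A: black base 150 x 84 x 30 mm; green-lidded tin at one end, yellow at the other (61 mm dia., fixed, centred 45 mm from the middle, lid tops 65 mm above the underside); white 26 mm square post in the middle, faces along x and y, top 115 mm above the underside. Point: on the middle axis, 57.5 mm above the underside. z up, x from middle to green lid.
- tray_a_green_tab (a point): Tray A, grey, fixed to the bench. Point: middle of its green tab's top, 38 mm above the bench. x runs from the tray's middle out to the green tab, z up; cavity middle 102 mm from here along -x. Cavity 158 x 92 mm, floor 4 mm above the bench, straight walls to 28 mm, lip flared 45 deg to 38 mm. Yellow tab at the other end; tabs 24 x 70 mm. Overall 228 x 120 mm.
- caddy_b_center (a point): Loose caddy B, the same as caddy A in looks, size, point and axes (point on the middle axis, 57.5 mm above the underside, x towards its green lid), standing in tray B.
- tray_b_green_tab (a point): Tray B, the same as tray A in looks, size, point and axes (point at the middle of its green tab's top, x out towards the green tab).
Not all that is in view belongs to the job. Leave any blue look-alike of the part that bears tray_a_green_tab alone.

How it is judged (in metres and radians):
On the way, in this order (a step that is already met when the one before it is completed fails the run):
1. the reversed caddy is lifted clear: its underside is above the tray's rim (z of tray_a_green_tab in the frame of caddy_a_center below -0.0595 m), for 0.1 s.
2. it is back down in its tray the other way round (within 15 mm of fully down), still held by the fingers (x of tray_a_green_tab in the frame of caddy_a_center between 0.088 and 0.116 m and y of tray_a_green_tab in the frame of caddy_a_center between -0.02 and 0.02 m and z of tray_a_green_tab in the frame of caddy_a_center above -0.0385 m and contact force between the fingers and caddy_a above 1 N), for 0.1 s.
At the end, for the whole second after the job is handed in: The reversed caddy is back in its own tray, green lid at the green tab: within 14 mm lengthways, 20 mm sideways, 10 degrees, 7 mm of fully down, upright within 7 degrees, at rest and released; the other caddy within 15 mm of its start (x of tray_a_green_tab in the frame of caddy_a_center between 0.088 and 0.116 m and y of tray_a_green_tab in the frame of caddy_a_center between -0.02 and 0.02 m and z of tray_a_green_tab in the frame of caddy_a_center above -0.0305 m and angle between caddy_a_center's own z axis and vertical below 0.12 rad and angle between the x axis of caddy_a_center and the x axis of tray_a_green_tab, either way round below 0.17 rad and linear speed of caddy_a below 0.02 m/s and distance of caddy_b_center from where it was at the start of the episode below 0.015 m); the robot touches nothing.
It fails at once if the other caddy is moved more than 15 mm (distance of caddy_b_center from where it was at the start of the episode above 0.015 m).
It fails at once if the reversed caddy is tipped more than 30 degrees (angle between caddy_a_center's own z axis and vertical above 0.52 rad).
It also fails if it takes over 42 s, if anything falls off the work surface, if the arm or the gripper's body presses on something with over 40 N, if the wrist force passes 120 N, or if a joint passes its speed limit or range.

## Robot

A 6-joint arm with a two-finger parallel gripper is mounted at the origin on the work surface. World frame = base frame: x ahead of the robot, y to its left, z up, the work surface at z = 0. Lengths are in mm, angles in rad, forces in N, time in s.
With the tool pointing down it reaches from about 425 to 950 mm from the base axis. Payload 14.7 kg.
Tool frame: the origin (TCP) lies midway between the tips of the shut fingers; the grasp point (between the pads) lies 19 mm behind it; y points along the fingers, z is the direction in which the jaws open and shut, and the axes are right-handed (so a half turn about y gives the same grasp; the last joint's range is limited). The gripper opens to 85 mm and grips with 20 to 120 N. Pads are 22 mm wide; open, the fingers measure 114 mm over their backs; the gripper's body (76 mm by 85 mm) begins 54 mm behind the grasp point. The pads swing forward as they close: fully open they stand 13 mm farther back than shut.
Start: joints at [1.237, 0.48, 1.596, -0, 1.065, -0.047], TCP at [183.85, 623.451, 231.297] pointing down, gripper open.
Joint ranges: [-2.75, 2.75], [-0.82, 2.05], [0.23, 2.67], [-1.56, 4.7], [0.09, 2.69], [-2.92, 2.92]. Speed limits (rad/s): [1.89, 1.89, 2.39, 3.01, 3.01, 3.01].

## Interface

Orientations are given as a unit quaternion [w, x, y, z].
In Python, from bench import env, read_camera gives the robot as it stands. The module is installed in compiled form; this text tells all that it offers. Calls block until the motion is done:
- env.movep(position, orientation): joint-space move of the TCP to a pose.
- env.servo_line(position, feed=150, rot=None, guard=None): straight line of the TCP; rot=None keeps the orientation; feed is the mean speed in mm/s. With guard (N) it stops when the force on the tool has changed by that much, and returns True; else False.
- env.movej(angles): joint-space move.
- env.move_gripper(opening): finger opening in mm; the grip force is fixed at half the most; returns when the fingers have stopped.
- env.wait(seconds).
- env.solve_ik(position, orientation): joint angles nearest the present ones, or None.
- env.get_obs(): the state.
- read_camera(name): name is "scene" or "top" or "wrist"; returns a dict with "frame" (420x560x3 uint8, blue, green, red), "fovy" (degrees; the focal length in pixels is half the picture's height over the tangent of half this angle, whatever the lens; pixels are square), "cx", "cy" (the principal point, pixels), "D" ([k1, k2, p1, p2, k3] as OpenCV has them; the pictures are not rectified), "extrinsics" (4x4, takes a point from world to camera coordinates); the wrist camera has in their place "hand_eye" (4x4, takes a point from camera to tool coordinates, whose origin is the TCP and whose axes are the tool frame's). Camera axes: x right, y down, z forward; pixel columns grow to the right and rows downward; lengths in mm; the calibration is good to about 2 mm. A picture is of the moment at which its call begins: read the wrist's pose just before it. There is no depth.
A pose or a line that the arm cannot do raises env.MotionError and nothing moves.
- env.job_done(): hands the job in, once; it reports no verdict.
The state is a dict: "time_s": time; "joint_pos": joint angles; "dq": joint speeds; "effort": joint torques, N m; "tcp_pos": TCP position; "tcp_rot": TCP orientation; "force": force on the tool from outside, world axes, zero at the start; "ft_torque": the same for the moment, N m; "finger_gap": finger opening in mm.
Only numpy, scipy, OpenCV 4.12 (cv2) and the standard library are available. Lean on these libraries where they do the work, as an engineer would, in place of code of your own. Each camera call takes 0.05 s, during which the arm holds its last target. There are 200 camera calls.

## Working session

There is one attempt and no reset: what is moved stays moved. The work goes in short steps, each a Python script; the robot and the scene stay as the last script left them, time stands still between calls to the robot, and variables do not carry over. Pictures are saved under pics/ and viewed, about 8 in all and at most 12, crops included, and the job is handed in when it is done.

```bash
mkdir -p pics; python3 - <<'E'
from bench import env, read_camera
import cv2,numpy as np
for n in("scene","top"):
    c=read_camera(n); cv2.imwrite(f"pics/{n}0.png",cv2.resize(c["frame"],(800,600),interpolation=cv2.INTER_CUBIC))
    cv2.imwrite(f"pics/{n}0_raw.png",c["frame"])
    print(n,c["fovy"],c["cx"],c["cy"],c["D"],np.round(c["extrinsics"],4).tolist())
o=env.get_obs();print(o)
E
```

```text
scene 57.843089500700124 278.3695259343048 216.29686136356696 [-0.01316836  0.          0.          0.          0.        ] [[-0.3955, 0.9184, 0.0084, 78.7621], [0.7375, 0.323, -0.5931, -393.3364], [-0.5475, -0.2284, -0.8051, 1340.6539], [0.0, 0.0, 0.0, 1.0]]
top 44.11478116475972 276.60042882248933 214.496992384546 [-0.11013078  0.          0.          0.          0.        ] [[-0.0137, -0.9999, -0.0087, 142.3646], [-0.9876, 0.0149, -0.1561, 547.3735], [0.1562, 0.0064, -0.9877, 1438.2557], [0.0, 0.0, 0.0, 1.0]]
{'time_s': 0.1, 'joint_pos': array([ 1.23736658e+00,  4.80779425e-01,  1.59677890e+00, -2.47208366e-05,
        1.06509526e+00, -4.66117716e-02]), 'dq': array([-0.00348035, -0.00199104, -0.00282302,  0.0005084 ,  0.00025353,
        0.00135293]), 'effort': array([ 2.54745140e-05, -9.52255726e+01, -4.31036425e+01,  1.37387863e-05,
        5.34363920e-03,  2.37407257e-06]), 'tcp_pos': array([183.76649185, 623.11772277, 230.74179243]), 'tcp_rot': array([-0.69947873,  0.7002183 , -0.10111737,  0.10099069]), 'force': array([ 0.02607405, -0.79337466, -0.93104948]), 'ft_torque': array([-0.03394123,  0.00242245,  0.01778987]), 'finger_gap': 85.57969748074892}
```

View pics/top0.png

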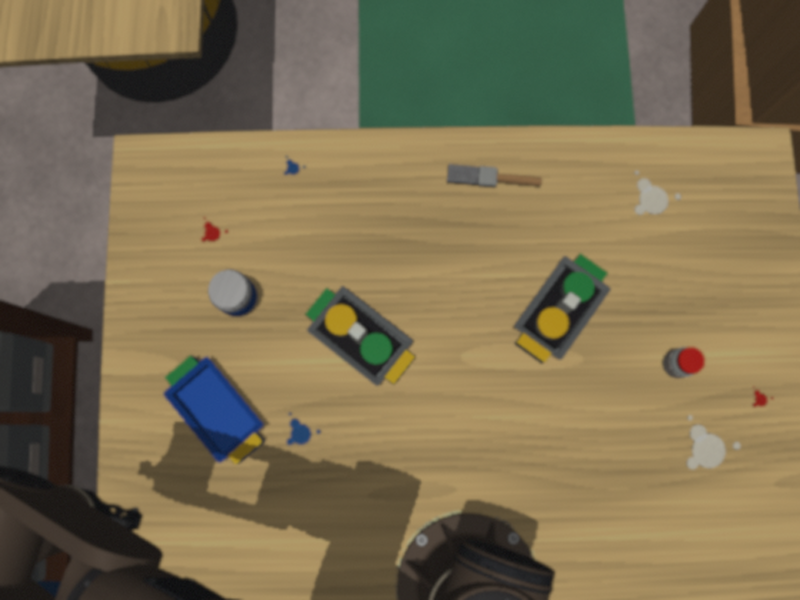

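View pics/scene0.png

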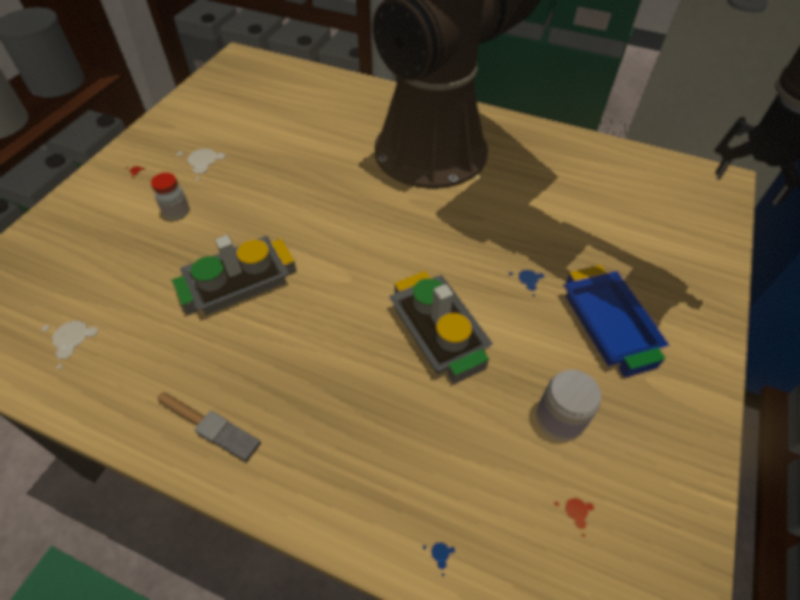

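Top view: there are two grey trays with caddies. At (360,335) the yellow lid (341,320) is beside the green tab (321,305), and the green lid (376,349) is beside the yellow tab (400,366), so this caddy is reversed. The one at (562,307) matches its tabs. The empty blue tray at (215,410) is the decoy. I'll confirm in an enlarged crop.

```bash
python3 - <<'E'
import cv2,numpy as np
t=cv2.imread("pics/top0_raw.png")[190:290,205:305]; s=cv2.imread("pics/scene0_raw.png")[180:280,260:360]
cv2.imwrite("pics/crop1.png",np.hstack([cv2.resize(i,(400,400),interpolation=cv2.INTER_CUBIC) for i in(t,s)]))
E
cat >h.py <<'E'
import cv2,numpy as np
def K(c):
    f=210/np.tan(np.radians(c["fovy"])/2); return np.array([[f,0,c["cx"]],[0,f,c["cy"]],[0,0,1.]])
def px2w(c,uv,z,E=None):
    """pixels -> world points on plane height z (E: world->camera)"""
    E=np.array(c["extrinsics"]) if E is None else E
    uv=np.asarray(uv,float).reshape(-1,1,2)
    n=cv2.undistortPoints(uv,K(c),np.array(c["D"]))[:,0]
    R,t=E[:3,:3],E[:3,3]; o=-R.T@t
    d=np.c_[n,np.ones(len(n))]@R
    return o+d*((z-o[2])/d[:,2])[:,None]
def w2px(c,P,E=None):
    E=np.array(c["extrinsics"]) if E is None else E
    return cv2.projectPoints(np.asarray(P,float).reshape(-1,3),cv2.Rodrigues(E[:3,:3])[0],E[:3,3],K(c),np.array(c["D"]))[0][:,0]
E
```

```text
(no output)
```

View pics/crop1.png

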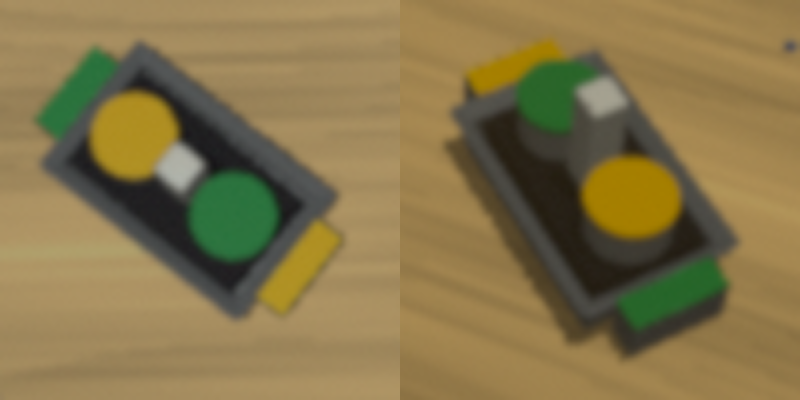

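Confirmed: the yellow lid is at the green tab and the green lid at the yellow tab, in a grey tray. Crop pixels for the top view are yellow lid (134,135), green lid (234,216), post top (180,167), green tab centre (80,93) and yellow tab centre (301,267). In the scene view: yellow lid (632,197), green lid (560,96), post (601,97), green tab (674,293).

```bash
cat >>h.py <<'E'
from scipy.spatial.transform import Rotation as Rot
def quat(yaw):
    """tool down; jaw axis (tool z) along world yaw"""
    z=np.array([np.cos(yaw),np.sin(yaw),0]); y=np.array([0,0,-1.]); x=np.cross(y,z)
    return Rot.from_matrix(np.c_[x,y,z]).as_quat(scalar_first=True)
E
python3 - <<'E'
from bench import env, read_camera
from h import *
o=env.get_obs(); print(Rot.from_quat(o["tcp_rot"],scalar_first=True).as_matrix().round(3).tolist())
T=read_camera("top");S=read_camera("scene")
f=lambda u,ox,oy,ux:((np.array(u)-[ux,0]+.5)/4-.5+[ox,oy])
pts={"yl":((134,135),(632,197),69),"gl":((234,216),(560,96),69),"post":((180,167),(601,97),119),"gt":((80,93),(674,293),38),"yt":((301,267),None,38)}
r={}
for k,(a,b,z) in pts.items():
    r[k]=px2w(T,[f(a,205,190,0)],z)[0]
    s=px2w(S,[f(b,260,180,400)],z)[0] if b else None
    print(k,r[k].round(1),None if s is None else s.round(1))
    if s is not None: r[k]=(r[k]+s)/2
an=lambda a,b:np.arctan2(*(r[a]-r[b])[1::-1])
print("caddy yaw",an("gl","yl"),"len",np.linalg.norm(r["gl"]-r["yl"]),"mid",(r["gl"]+r["yl"])/2)
print("tray yaw",an("gt","yt"),"len",np.linalg.norm(r["gt"]-r["yt"]),"mid",(r["gt"]+r["yt"])/2)
y=an("gl","yl");p=r["post"]
for d in range(4):
    for z in (85,180):
        q=env.solve_ik([p[0],p[1],z],quat(y+d*np.pi/2)); print(d,z,None if q is None else np.round(q,3))
E
```

```text
[[0.959, -0.0, 0.283], [-0.283, -0.001, 0.959], [-0.0, -1.0, -0.001]]
yl [521.8 242.6  69. ] [523.8 245.2  69. ]
gl [463.7 173.   69. ] [467.4 175.1  69. ]
post [492.4 207.4 119. ] [496.  210.3 119. ]
gt [557.2 284.   38. ] [559.9 288.7  38. ]
yt [429.9 126.9  38. ] None
caddy yaw -2.2570645166981653 len 90.24423997326296 mid [494.17686067 208.96046063  69.        ]
tray yaw 0.8918802242169167 len 204.89727354583326 mid [494.22393034 206.59624904  38.        ]
0 85 [ 0.343  0.524  1.984 -0.     0.634  2.6  ]
0 180 [ 0.343  0.385  1.91  -0.     0.846  2.6  ]
1 85 [ 0.343  0.524  1.984 -0.     0.634  1.03 ]
1 180 [ 0.343  0.385  1.91  -0.     0.846  1.03 ]
2 85 [ 0.343  0.524  1.984 -0.     0.634 -0.541]
2 180 [ 0.343  0.385  1.91  -0.     0.846 -0.541]
3 85 [ 0.343  0.524  1.984 -0.     0.634 -2.112]
3 180 [ 0.343  0.385  1.91  -0.     0.846 -2.112]
```

The two cameras agree within about 4 mm. Lid spacing comes out at 90.2 (90 expected) and tab spacing at 204.9 (204 expected). I'll grip with the jaws along the caddy's length and do the half turn with joint 6 alone (2.60 → -0.54). First I'll hover and check with the wrist camera.

```bash
python3 - <<'E'
from bench import env, read_camera
from h import *
env.movep([494.2,208.9,235],quat(-2.2571))
env.wait(0.3)
o=env.get_obs(); c=read_camera("wrist")
M=np.eye(4);M[:3,:3]=Rot.from_quat(o["tcp_rot"],scalar_first=True).as_matrix();M[:3,3]=o["tcp_pos"]
E=np.linalg.inv(M@np.array(c["hand_eye"])); np.save("E1.npy",E)
cv2.imwrite("pics/w1_raw.png",c["frame"]); im=cv2.resize(c["frame"],(800,600),interpolation=cv2.INTER_CUBIC)
cv2.imwrite("pics/w1.png",im); print(o["time_s"],o["joint_pos"],o["tcp_pos"],np.array(c["hand_eye"]).round(2).tolist())
u=np.array([np.cos(-2.2571),np.sin(-2.2571)]);m=np.array([494.2,208.9])
print((w2px(c,[[*m,119],[*(m+45*u),69],[*(m-45*u),69],[*(m-102*u),38],[*(m+102*u),38]],E)*800/560).round(0).tolist())
E
```

```text
2.85 [3.43824204e-01 3.18167047e-01 1.85212597e+00 1.22075440e-05
 9.71326897e-01 2.60038050e+00] [494.11157105 209.10200984 234.97785412] [[-0.0, 0.96, 0.28, -69.71], [-0.0, -0.28, 0.96, -142.55], [1.0, 0.0, 0.0, 0.55], [0.0, 0.0, 0.0, 1.0]]
[[401.0, 287.0], [466.0, 268.0], [337.0, 268.0], [268.0, 259.0], [534.0, 259.0]]
```

View pics/w1.png

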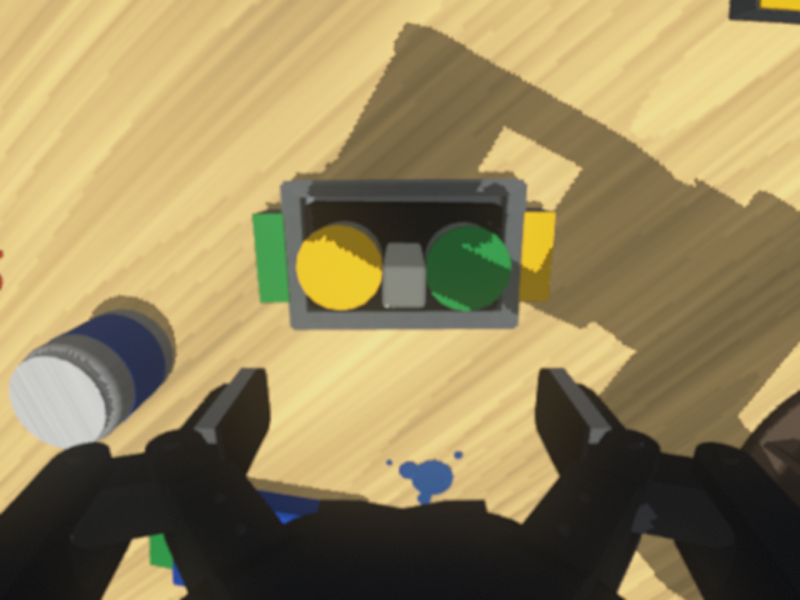

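In the wrist view the lids are at (339,267) and (469,267), the post top at (404,289) and the tabs at about (271,257) and (537,256). All lie within 3 px (about 2 mm) of prediction, the yaw is right, and the caddy is centred in its tray. I'll shift 1.5 mm, then grasp and lift.

```bash
python3 - <<'E'
from bench import env, read_camera
from h import *
g=[493.2,207.8]
st=env.servo_line([*g,130],feed=120)
print(st,env.servo_line([*g,85],feed=60,guard=15))
env.move_gripper(10); env.wait(.2); o=env.get_obs(); print(o["time_s"],o["finger_gap"],o["tcp_pos"],o["force"],o["ft_torque"])
env.servo_line([*g,100],feed=30); env.servo_line([*g,165],feed=80); env.wait(.3)
o=env.get_obs(); print(o["time_s"],o["finger_gap"],o["tcp_pos"],o["force"],o["ft_torque"])
c=read_camera("wrist"); cv2.imwrite("pics/w2.png",cv2.resize(c["frame"],(800,600),interpolation=cv2.INTER_CUBIC))
E
```

```text
False False
5.6 25.366216936155734 [493.41020458 207.87565341  85.17607327] [1.02858824 0.97627928 4.44788277] [-0.2092202   0.0577034   0.02382462]
7.5167 25.429490073743175 [493.0453455  207.76415764 164.68413625] [ 0.75391135 -0.32334149 -4.16844335] [-0.00709925  0.04947602  0.00052912]
```

View pics/w2.png

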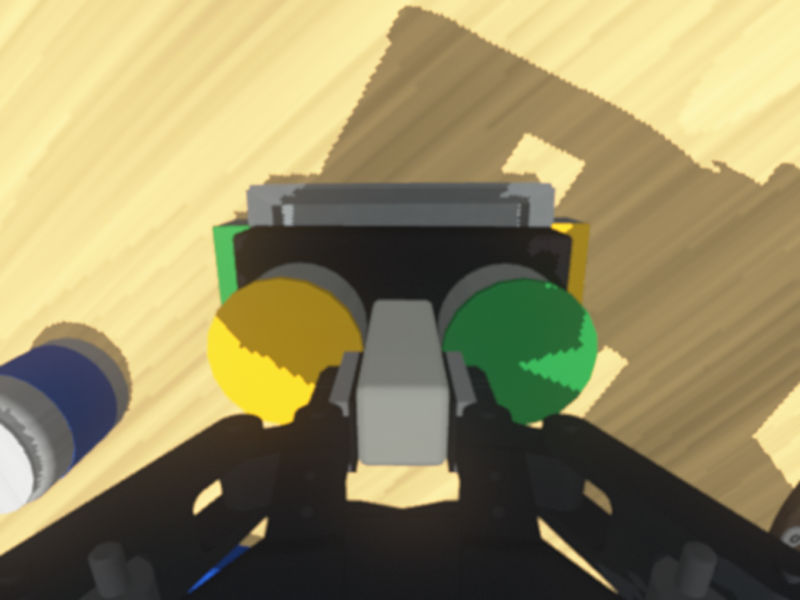

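The caddy is held level and clear of the tray, with lids at (286,350) and (520,350) and the post top at about (402,428). The gap of 25.4 mm matches the post. Now the half turn, then I'll compare the caddy with the tray.

```bash
python3 - <<'E'
from bench import env, read_camera
from h import *
def cam():
    o=env.get_obs(); c=read_camera("wrist")
    M=np.eye(4);M[:3,:3]=Rot.from_quat(o["tcp_rot"],scalar_first=True).as_matrix();M[:3,3]=o["tcp_pos"]
    return o,c,np.linalg.inv(M@np.array(c["hand_eye"]))
o,c,E=cam()
for p,z in(([(286,350),(520,350)],148.5),([(402,428)],198.5)): print("pre",(px2w(c,(np.array(p)+.5)*.7-.5,z,E)).round(1).tolist())
q=np.array(o["joint_pos"])
for k in(1,2,3): 
    t=q.copy(); t[5]-=k*np.pi/3; env.movej(t)
env.wait(.3)
o,c,E=cam(); np.save("E3.npy",E)
print(o["time_s"],o["finger_gap"],o["joint_pos"].round(3),o["tcp_pos"],o["force"],o["ft_torque"])
cv2.imwrite("pics/w3.png",cv2.resize(c["frame"],(800,600),interpolation=cv2.INTER_CUBIC))
E
```

```text
pre [[522.4, 240.0, 148.5], [466.0, 171.3, 148.5]]
pre [[493.0, 207.1, 198.5]]
10.9667 25.25713832414724 [ 0.342  0.403  1.927  0.     0.811 -0.542] [493.12007446 207.75280654 164.78718636] [ 0.63099557 -0.32752733 -4.80997822] [ 0.00131014 -0.02736441 -0.03803186]
```

View pics/w3.png

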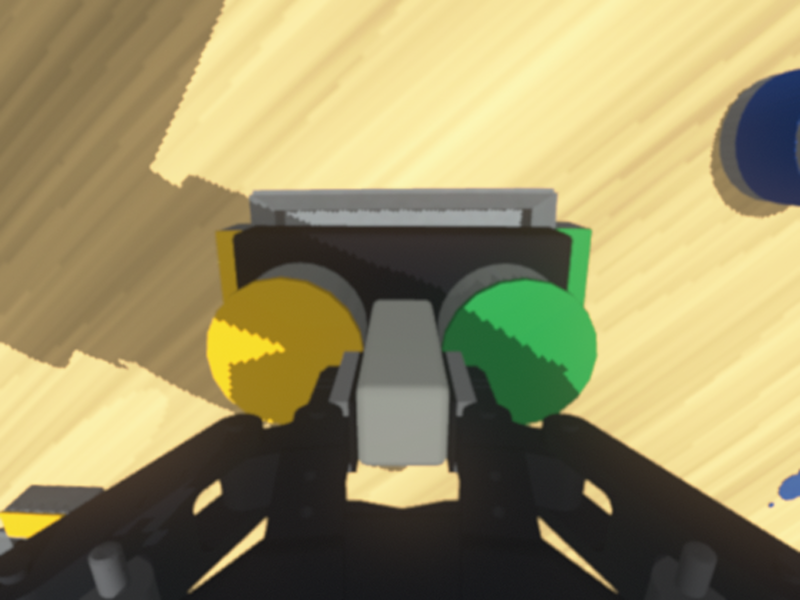

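After the turn the lids have not moved in the gripper. The tray's far rim is at row ~190 (184 before) and spans columns 251–556 (248–553 before). So the tray is offset slightly from the turning axis, and I'll compute the correction.

```bash
python3 - <<'E'
from bench import env, read_camera
from h import *
o=env.get_obs(); c=read_camera("wrist"); E1=np.load("E1.npy");E3=np.load("E3.npy")
P=lambda p,z,E:px2w(c,(np.array(p,float)+.5)*.7-.5,z,E)[:,:2]
u=np.array([-.634,-.773]); v=np.array([.773,-.634]); 
uv=lambda w:[round(float((w-o["tcp_pos"][:2])@a),1) for a in(u,v)]
C=P([(281,181),(526,181),(293,329),(517,329)],38,E1)
print("w1 rim corners",[uv(x) for x in C],"tray",uv(C.mean(0)),"lids",uv(P([(339,267),(469,267)],69,E1).mean(0)))
tb=P([(271,257),(537,256)],38,E1);print("w1 tabs mid",uv(tb.mean(0)))
print("w3 rim far",[uv(x) for x in P([(251,191),(556,190)],38,E3)],"lids",[uv(x) for x in P([(286,350),(520,350)],148.5,E3)],"post",uv(P([(402,428)],198.5,E3)[0]))
# same in w2 (tool frame flipped): E2 = E3 rotated half turn about the TCP axis
T=np.eye(4);T[:2,:2]=-np.eye(2);T[:2,3]=2*o["tcp_pos"][:2]; E2=E3@T
print("w2 rim far",[uv(x) for x in P([(248,184),(553,184)],38,E2)],"lids",uv(P([(286,350),(520,350)],148.5,E2).mean(0)))
E
```

```text
w1 rim corners [[-89.8, 58.6], [89.7, 58.8], [-88.2, -56.6], [91.0, -56.4]] tray [0.7, 1.1] lids [0.3, 1.0]
w1 tabs mid [0.4, 2.4]
w3 rim far [[89.3, -56.4], [-89.4, -57.0]] lids [[44.7, -3.0], [-44.1, -3.0]] post [0.6, -1.1]
w2 rim far [[-90.7, 60.4], [87.3, 60.4]] lids [-0.3, 3.0]
```

Combining the two opposite views cancels the camera bias. The tray centre is at about u −0.9, v +1.9 from the tool axis, and the caddy is at about v −1.4 to −2. I'll move the tool u −0.8, v +3.5 and lower under guard.

```bash
python3 - <<'E'
from bench import env, read_camera
from h import *
u=np.array([-.634,-.773]); v=np.array([.773,-.634])
g=np.array([493.2,207.8])-.8*u+3.5*v; print(g)
env.servo_line([*g,165],feed=40); env.servo_line([*g,128],feed=60)
print(env.servo_line([*g,84.5],feed=25,guard=12)); env.wait(.3)
o=env.get_obs(); print(o["time_s"],o["finger_gap"],o["tcp_pos"],o["force"],o["ft_torque"])
c=read_camera("scene"); cv2.imwrite("pics/s4.png",cv2.resize(c["frame"][150:300,230:430],(800,600),interpolation=cv2.INTER_CUBIC))
E
```

```text
[496.4127 206.1994]
True
14.0 25.334270439313435 [496.31677426 206.11843301  85.16454381] [-0.2392479  -0.43740958  6.46432262] [ 0.14715711 -0.05845237  0.0153424 ]
```

View pics/s4.png

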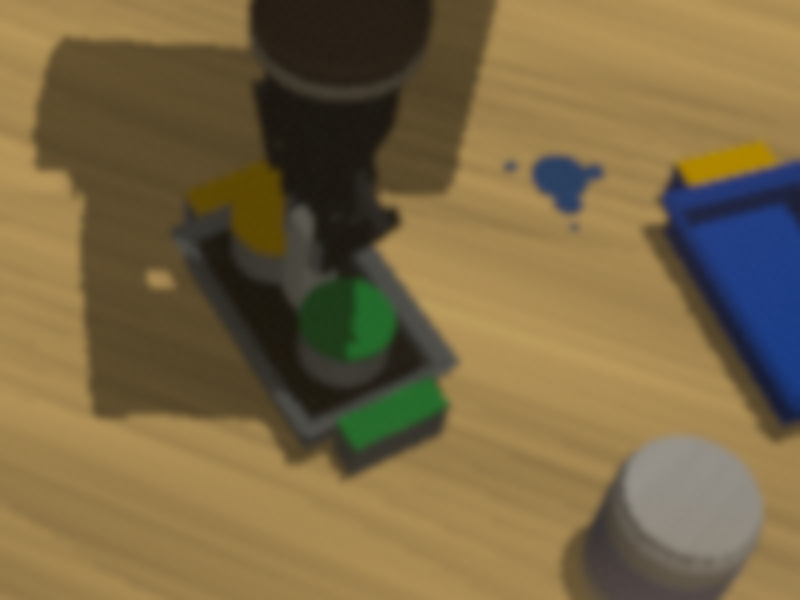

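Contact came at z 85.16 (85.18 at the grasp), so the caddy is fully down, with the green lid (348,320) beside the green tab (395,415). Next I release, retreat and check.

```bash
python3 - <<'E'
from bench import env, read_camera
from h import *
env.move_gripper(85); env.wait(.2)
p=env.get_obs()["tcp_pos"]
env.servo_line([p[0],p[1],140],feed=60); env.servo_line([p[0],p[1],235],feed=120); env.wait(.3)
o=env.get_obs(); print(o["time_s"],o["finger_gap"],o["tcp_pos"],o["force"])
c=read_camera("wrist"); t=read_camera("top")["frame"]; 
M=np.eye(4);M[:3,:3]=Rot.from_quat(o["tcp_rot"],scalar_first=True).as_matrix();M[:3,3]=o["tcp_pos"];E=np.linalg.inv(M@np.array(c["hand_eye"])); np.save("E5.npy",E)
w=cv2.resize(c["frame"],(480,360)); x=cv2.resize(t[165:265,350:440],(320,356))
f=np.zeros((360,800,3),np.uint8); f[:,:480]=w; f[:356,480:]=x; cv2.imwrite("pics/f5.png",f)
a=cv2.imread("pics/top0_raw.png")[170:260,355:435].astype(int); print("B diff mean/max",abs(a-t[170:260,355:435]).mean(),abs(a-t[170:260,355:435]).max())
E
```

```text
17.175 85.09508423669082 [495.30656856 205.73191785 234.55805024] [-0.57730455 -0.27376797  0.89919382]
B diff mean/max 16.751435185185183 28
```

View pics/f5.png

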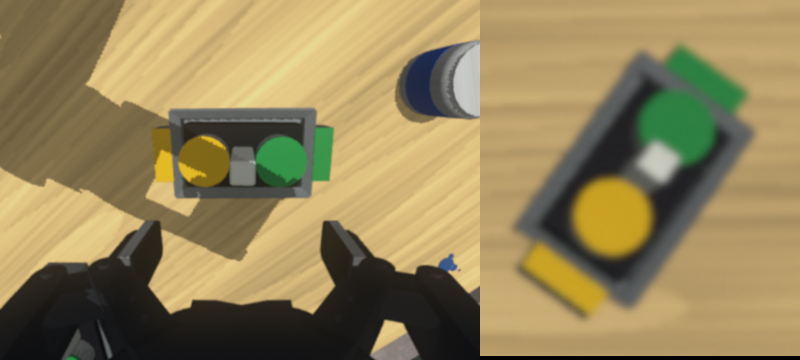

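The wrist view shows the yellow lid (204,161) beside the yellow tab and the green lid (282,161) beside the green tab. The caddy is level and centred inside the rim, and the gripper is clear. Caddy B is where it was; the picture difference there is an even brightness change.

```bash
python3 -c "
from bench import env
env.job_done()"
```

```text
the job is handed in; nothing more can be done
```

I lifted the reversed caddy by its post until it was clear of its tray. I gave it a half turn with the last joint and lowered it back into the same tray while still holding it. Then I released it, backed off and handed the job in at about 17 s of the 42 s allowed. No verdict was reported.

**Last checks:**
- **Seating:** the caddy touched down at tool height 85.16 mm, against 85.18 mm when I first gripped it, so it is fully home.
- **Lids:** in the final wrist picture each lid sits by the tab of its own colour, and the caddy is level and centred to about 1 px lengthways.
- **Other caddy:** it looks unmoved in the top view. The before/after picture difference there was mean 17 and max 28 grey levels. I took that as an even exposure change and did not measure its position separately.
- **Gripper:** it is open and clear, with about 1 N of residual force reading.

**Disagreement:** the top and scene cameras differed by 3–5 mm. I averaged them for the grasp, checked with the wrist camera, and corrected the set-down point by 3.6 mm using wrist views from both sides of the turn.

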